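# Fit and lock the gravity cup on a touch-up spray gun

### The job

Get the touch-up spray gun ready for filling: take the lidded cup off the sloped drain rack, stand it neck-down in the round inlet on top of the gun and let go of it. Then take a fresh hold of it, line its lugs up with the slots, press it fully home against the spring and turn it clockwise (seen from above) to the stop so that it stays locked, upright on the gun. Leave the tin, the beaker and the stirring stick where they are.

Things in the scene. Friction and masses are not known exactly. Their poses are not given: they have to be found in the camera images.
- cup: Loose rigid gravity cup, 142 mm long, 0.12 to 0.22 kg, centre of mass about 78 mm from the neck's tip. Origin: centre of the neck's tip; +z along its axis, neck to lid. Along z: metal neck 24 mm dia, 0 to 30 mm (tip tapers to 18 mm dia over 5 mm); flat collar 40 mm dia, 30 to 35; shoulder; body and lid 58 mm dia, 50 to 120; grip bar 120 to 142. Starts on the rack.
- cup_lugs (a point): On the cup's axis, 20.5 mm from the neck's tip, amid its two bayonet lugs, which stick out along the cup's +x and -x, opposite each other: 9 mm wide, reaching 19 mm from the axis, 6 mm high (17.5 to 23.5 mm from the tip).
- cup_waist (a point): On the cup's axis, 95 mm from the neck's tip: middle of the upper off-white body, 58 mm dia, same diameter up to the top of the blue lid (120 mm from the tip). On the rack this point is free on both sides.
- cup_grip (a point): On the cup's axis, 131 mm from the neck's tip: middle of the blue grip bar on the lid, 46 mm long along the cup's x (in line with the lugs), 14 mm thick along its y, 22 mm high.
- rack: Fixed steel drain rack in a 190 x 110 x 14 mm drip tray; origin under the tray's centre, +x the up-slope side. Two sloped 8 mm rods, 41 mm apart, carry the cup's body from below and a cross bar stops its collar. The cup lies at 35 degrees to the table, neck towards -x, lid raised at +x, grip bar level; rods and bar stay below its axis, so it lifts straight up.
- gun: Fixed aluminium touch-up spray gun, upright in a steel bench stand (base plate 185 x 115 mm). Origin on the table under the inlet; +x the way the nozzle points, handle at -x; 180 mm long. Barrel axis 106 mm up; nothing of it is higher than the inlet.
- inlet (a point): Centre of the top face of the steel bayonet ring (53 mm dia) on the gun, 165 mm above the table; z up, +x and -x along its two slots (orange marks, 70 degrees from the barrel line). Bore 26 mm dia; slots 12 mm wide, to 20.5 mm from the axis; flange 5 mm thick, lugs turn below it. Cup neck's tip below this face: 17.5 mm with lugs standing on the flange, 24 with lugs in the slots, 30 fully home.
- lock (a point): Same point as inlet; its +x and -x show where lugs and grip bar lie once turned to the hard stop: in line with the barrel, 70 degrees clockwise from the slots seen from above (the other way is blocked). The spring seal in the bore pushes up with 2 N, plus 1 N per mm pressed (8 N fully home); when locked it lifts the cup 1.5 mm, neck's tip 28.5 mm below the ring's face.
- tin: Bystander: white and blue paint tin, 87 mm dia, with a black stirring lid, 137 mm high in all; origin under its centre.
- beaker: Bystander: clear plastic mixing beaker, 74 mm dia at the rim, 95 mm high; origin under its centre.
- stick: Bystander: flat aluminium stirring stick 190 x 22 x 5 mm, lying along its own x; origin under its centre.

How it is judged:
By the outcome, as a careful person would: the job done as asked, in the order asked, and still so for the second after the job is handed in, with the robot touching nothing.
It also fails if it takes over 59 s, if anything falls off the work surface, if the arm or the gripper's body presses on something with over 40 N, if the wrist force passes 120 N, or if a joint passes its speed limit or range.

### The arm

A 6-joint arm with a two-finger parallel gripper is mounted at the origin on the work surface. World frame = base frame: x ahead of the robot, y to its left, z up, the work surface at z = 0. Lengths are in mm, angles in rad, forces in N, time in s.
With the tool pointing down it reaches from about 350 to 975 mm from the base axis. Payload 7.1 kg.
Tool frame: the origin (TCP) lies between the finger pads; the fingertips stand 14 mm ahead of it and the grasp point (between the pads) lies 5 mm behind it; z points along the fingers, y is the direction in which the jaws open and shut (so a half turn about z gives the same grasp; the last joint's range is limited). The gripper opens to 88 mm and grips with 3 to 60 N. Pads are 20 mm wide; open, the fingers measure 115 mm over their backs; the gripper's body (75 mm by 178 mm) begins 61 mm behind the grasp point.
Start: joints at [1.303, 0.423, 1.63, -0, 1.089, -0.019], TCP at [153.869, 605.747, 236.675] pointing down, gripper open.
Joint ranges: [-3, 3], [-0.9, 2.11], [0.09, 2.58], [-1.31, 4.45], [0.11, 2.69], [-2.54, 2.54]. Speed limits (rad/s): [2.39, 2.39, 3.01, 3.14, 3.14, 3.14].

### API

Orientations are given as a rotation vector (axis times angle).
In Python, from workcell import get_obs, get_image, calibration, close_job, regions_of, place_of gives the robot as it stands.
- The arm moves only by the tool move_arm, never from a script. Its argument "deltas" is a list of rows, each a list of 5 numbers: the closure in counts, from 0 (fully open) to 255 (shut), then the shift along the tool's x, y, z in m, then the turn about the tool's z in rad. In form: [[grip, x, y, z, roll], ...]. A call has 1 to 5 rows; each row is the pose to reach, as a shift and turn from the pose commanded when the call began, along the tool's axes at that moment; what a row does not reach only later rows make up. A row lasts 1/12 s, in which the tool goes at most 41.7 mm and 7.16 degrees, less where a joint would pass 70% of its speed; a pose out of reach is approached as far as the arm can. A call with a gripper value outside its range is refused whole. The fingers move at their own pace and stop on an object; the grip force is fixed at half the most. Time passes only in rows, so rows that repeat a pose let the fingers close. It gives the time, the measured TCP pose, the force and the opening at its end, in the units of the state.
- get_obs(): the state, without advancing time (a new reading comes with each control period).
- get_image(name): name is "side" or "top"; returns the picture (480x640x3 uint8, blue, green, red); there is no depth.
- calibration(name): a dict with "intrinsics" (3x3 intrinsics, pixels), "world_to_cam" (4x4, takes a point from world to camera coordinates). Camera axes: x right, y down, z forward; pixel columns grow to the right and rows downward; lengths in mm; the calibration is good to about 2 mm. A picture is of the moment at which its call begins. calibration takes no time and is no camera call.
- close_job(): hands the job in, once; it reports no verdict.
Trained networks look in the newest picture that a camera, given by its name, has taken for a name from the list of things; names that differ only in an ending like _2 or _b are one class to them, and where a whole thing is asked for, a point or a joint stands for the part that bears it (a point fixed in the world has none). Each returns a list of dicts, best first, with "conf" (0 to 1); they miss things now and then, are a little off and sometimes report something else, mostly with a low value. They report only what shows in the picture. A call takes as long as a camera call.
- regions_of(camera, name): "region" (480x640 bool, what is visible of it).
- place_of(camera, name): "location" ([x, y, z] in mm, in world coordinates, good to about 4 mm: a listed point, or the origin of a listed thing).
The state is a dict: "t": time; "qpos": joint angles; "qvel": joint speeds; "joint_torque": joint torques, N m; "ee_pos": TCP position; "orientation": TCP orientation; "ft_force": force on the tool from outside, world axes, zero at the start; "moment": the same for the moment, N m; "width": finger opening in mm.
Only numpy, scipy, OpenCV 4.12 (cv2) and the standard library are available. Lean on these libraries where they do the work, as an engineer would, in place of code of your own. Each camera call takes 0.05 s, during which the arm holds its last target.

## Working session

There is one attempt and no reset: what is moved stays moved. The work goes in short steps, Python scripts to look and compute and a tool call to move; the robot and the scene stay as the last step left them, time stands still between calls to the robot, and variables do not carry over. Pictures are saved under pics/ and viewed, and the job is handed in when it is done.

Besides the shell and the picture viewer there is one more tool, called after "Request:" as name([rows], argument=value, ...), one row to a line, values as JSON. move_arm: Moves the arm, as the interface text tells. Its arguments: {"type":"object","properties":{"deltas":{"type":"array","items":{"type":"array","items":{"type":"number"}}}},"required":["deltas"]}

```bash
ls; mkdir -p pics; cat > h.py <<'E'
import numpy as np, cv2
from scipy.spatial.transform import Rotation as R
from workcell import *
def proj(cam,P):
    c=calibration(cam);K=np.array(c["intrinsics"]);T=np.array(c["world_to_cam"])
    P=np.atleast_2d(P);q=P@T[:3,:3].T+T[:3,3];u=q@K.T;return u[:,:2]/u[:,2:]
def ray(cam,uv):
    c=calibration(cam);K=np.array(c["intrinsics"]);T=np.array(c["world_to_cam"])
    d=T[:3,:3].T@np.linalg.solve(K,[uv[0],uv[1],1]);o=-T[:3,:3].T@T[:3,3];return o,d/np.linalg.norm(d)
def atz(cam,uv,z):
    o,d=ray(cam,uv);return o+d*(z-o[2])/d[2]
def tri(uv1,uv2,c1="side",c2="top"):
    o1,d1=ray(c1,uv1);o2,d2=ray(c2,uv2)
    A=np.stack([d1,-d2],1);s=np.linalg.lstsq(A,o2-o1,rcond=None)[0]
    p,q=o1+d1*s[0],o2+d2*s[1];return (p+q)/2,np.linalg.norm(p-q)
E
python3 - <<'E'
from h import *
for c in("side","top"):
    cv2.imwrite(f"pics/{c}0.png",get_image(c))
    T=np.array(calibration(c)["world_to_cam"]);print(c,-T[:3,:3].T@T[:3,3],T[2,:3],calibration(c)["intrinsics"][0][0])
    for n in("cup","cup_lugs","cup_waist","cup_grip","rack","gun","inlet","lock","tin","beaker","stick"):
        r=place_of(c,n);print(n,[(np.round(x["location"]).tolist(),round(x["conf"],2)) for x in r[:2]])
o=get_obs();print(o["t"],o["ee_pos"],o["orientation"],R.from_rotvec(o["orientation"]).as_matrix().round(3),o["width"],o["ft_force"])
E
```

```text
pics
side [ 150.59381485 -934.85527909  749.03631886] [ 0.369715    0.78483334 -0.49734037] 448.0873192054777
cup [([495.0, -155.0, 43.0], 0.72)]
cup_lugs [([512.0, -160.0, 58.0], 0.77), ([512.0, 196.0, 161.0], 0.4)]
cup_waist [([505.0, 196.0, 1.0], 0.21)]
cup_grip [([606.0, -157.0, 122.0], 0.9)]
rack [([558.0, -158.0, -4.0], 0.98), ([500.0, 425.0, -3.0], 0.68)]
gun [([509.0, 195.0, 0.0], 0.7), ([490.0, -416.0, -1.0], 0.28)]
inlet [([511.0, 198.0, 165.0], 0.89)]
lock [([508.0, 196.0, 159.0], 0.58)]
tin [([775.0, -32.0, 1.0], 0.87), ([489.0, -414.0, -3.0], 0.26)]
beaker [([497.0, 420.0, -2.0], 0.58)]
stick [([490.0, -413.0, -2.0], 0.85)]
top [ 405.45199669   23.34140787 1290.93715139] [ 0.16680678 -0.01831959 -0.9858194 ] 521.3622789391222
cup [([493.0, -160.0, 44.0], 0.73), ([511.0, -156.0, 62.0], 0.41)]
cup_lugs [([510.0, -159.0, 64.0], 0.79), ([776.0, -25.0, 3.0], 0.39)]
cup_waist [([576.0, -162.0, 103.0], 0.69)]
cup_grip [([602.0, -156.0, 123.0], 0.88), ([512.0, 199.0, 161.0], 0.28)]
rack [([554.0, -158.0, 2.0], 0.9)]
gun [([485.0, -414.0, 2.0], 0.67), ([508.0, 192.0, -1.0], 0.65)]
inlet [([512.0, 196.0, 162.0], 0.68)]
lock [([508.0, 197.0, 161.0], 0.73)]
tin []
beaker [([497.0, 430.0, -2.0], 0.83)]
stick [([492.0, -415.0, -1.0], 0.62)]
1.2 [153.86804565 605.75503194 236.67424987] [-3.89798557e-01 -3.11728292e+00 -2.12509367e-06] [[-0.969  0.246 -0.   ]
 [ 0.246  0.969  0.   ]
 [ 0.    -0.    -1.   ]] 87.76414896534315 [ 0.88281072 -0.40343583 -0.54838429]
```

View pics/side0.png

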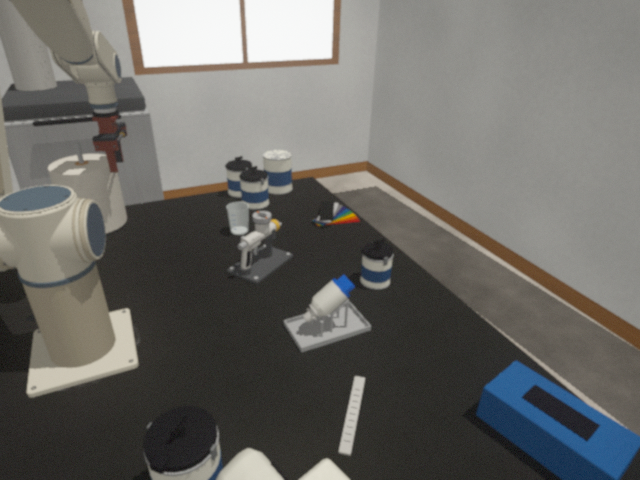

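View pics/top0.png

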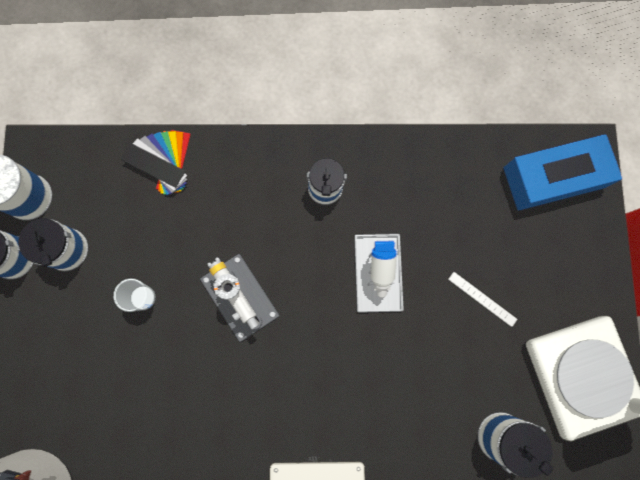

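```bash
python3 - <<'E'
from h import *
im=cv2.imread("pics/top0.png");s=cv2.imread("pics/side0.png")
a=cv2.resize(im[245:345,190:290],(600,600),interpolation=cv2.INTER_CUBIC);cv2.imwrite("pics/gun_t.png",a)
a=cv2.resize(im[225:325,330:430],(600,600),interpolation=cv2.INTER_CUBIC);cv2.imwrite("pics/rack_t.png",a)
a=cv2.resize(np.hstack([s[200:290,220:310],s[265:355,280:370]]),(800,400),interpolation=cv2.INTER_CUBIC);cv2.imwrite("pics/s_zoom.png",a)
for p in [(356,235),(400,234),(403,311),(357,312)]: print(atz("top",p,14).round(1))
E
```

```text
[ 650.1 -103.    14. ]
[ 651.9 -213.3   14. ]
[ 460.6 -213.6   14. ]
[ 459.2 -101.1   14. ]
```

View pics/gun_t.png

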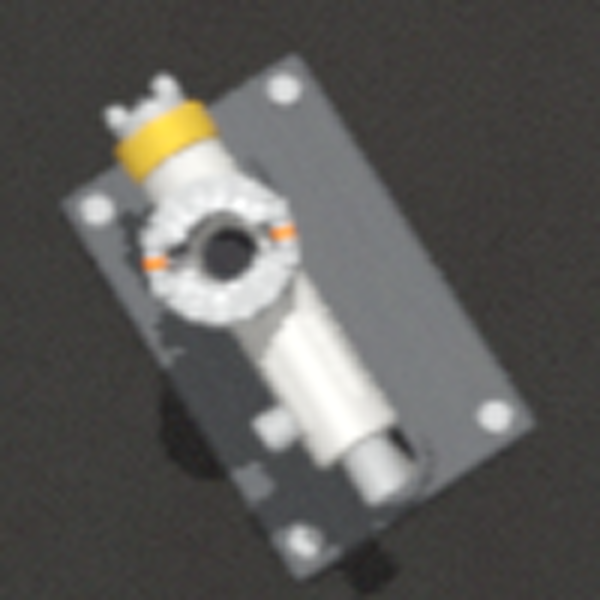

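View pics/rack_t.png

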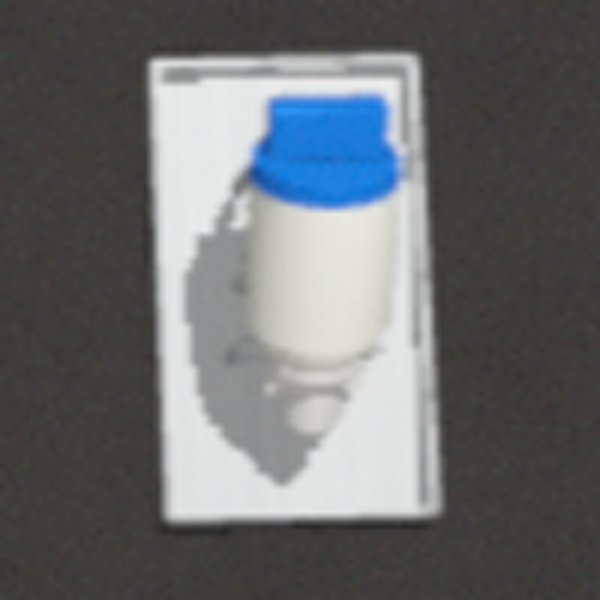

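View pics/s_zoom.png

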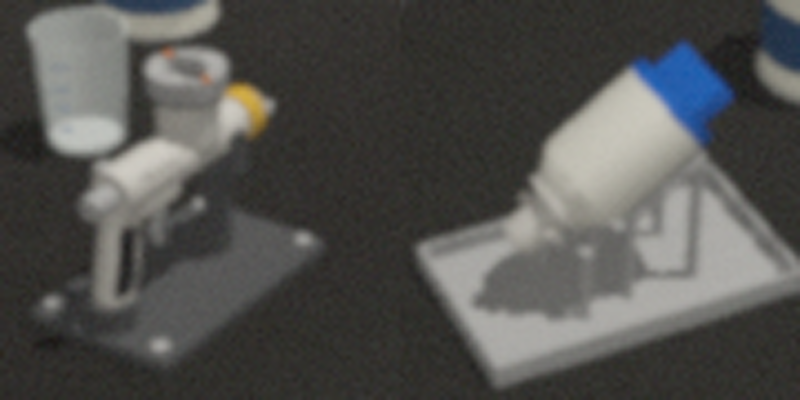

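```bash
python3 - <<'E'
from h import *
f=lambda p,o:(o[0]+p[0]/6,o[1]+p[1]/6)
g=lambda p:atz("top",f(p,(190,245)),165)
A,B=g((154,264)),g((285,232));C=g((221,250));print(A,B,(A+B)/2,C,np.degrees(np.arctan2(*(A-B)[1::-1])))
# side: scale 800/180
k=180/800
A2,B2=(220+167*k,200+52*k),(220+207*k,200+77*k)
P=atz("side",A2,165);Q=atz("side",B2,165);print("side",P,Q,(P+Q)/2,np.degrees(np.arctan2(*(P-Q)[1::-1])))
# barrel line: nozzle / rear knob in top at z106
n=atz("top",f((140,100),(190,245)),106);m=atz("top",f((385,480),(190,245)),106);print("barrel",n,m,np.degrees(np.arctan2(*(n-m)[1::-1])))
# cup model projection check
im=np.vstack([cv2.imread("pics/top0.png")[225:325,330:430],cv2.imread("pics/side0.png")[260:360,270:370]])
im=cv2.resize(im,(400,800))
for tip in [(495,-157.5,45)]:
  a=np.array([.819,0,.574])
  for s in(0,30,50,95,120,142):
    for y in (-29,0,29):
      p=np.array(tip)+a*s+np.array([0,y,0])
      for cam,o in(("top",(330,225,0)),("side",(270,260,400))):
        u=proj(cam,p)[0];cv2.circle(im,(int((u[0]-o[0])*4),int((u[1]-o[1])*4)+o[2]),2,(0,0,255),-1)
cv2.imwrite("pics/chk.png",cv2.resize(np.hstack([im[:400],im[400:]]),(800,400)))
E
```

```text
[504.81068449 217.34667774 165.        ] [515.93705403 170.60268202 165.        ] [510.37386926 193.97467988 165.        ] [509.64280993 193.45207638 165.        ] 103.38884000010549
side [504.01593314 218.20548935 165.        ] [516.19480104 172.88709574 165.        ] [510.10536709 195.54629255 165.        ] 105.04226969581973
barrel [572.60487624 234.19515653 106.        ] [428.4581324  139.63163062 106.        ] 33.26578121209634
```

View pics/chk.png

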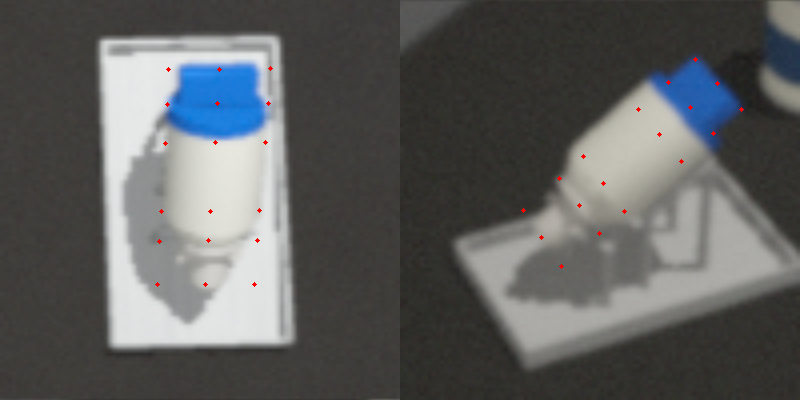

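Request:
move_arm([
  [0,-0.027,-0.029,0,-0.1],
  [0,-0.054,-0.058,0,-0.2],
  [0,-0.081,-0.087,0,-0.249],
  [0,-0.108,-0.116,0,-0.249],
  [0,-0.135,-0.145,0,-0.249],
])

```text
t: 1.62
ee_pos: [249.4, 430.4, 236.7]
orientation: [-0.002, 3.141, 0.0]
ft_force: [0.3, -0.6, 0.2]
width: 87.9
```

Request:
move_arm([
  [0,-0.019,-0.035,0,0],
  [0,-0.038,-0.07,0,0],
  [0,-0.057,-0.105,0,0],
  [0,-0.076,-0.14,0,0],
  [0,-0.095,-0.175,0,0],
])

```text
t: 2.03
ee_pos: [344.6, 255.3, 237.0]
orientation: [-0.001, 3.141, 0.001]
ft_force: [0.5, 0.9, 0.9]
width: 87.8
```

Request:
move_arm([
  [0,-0.019,-0.035,0,0],
  [0,-0.038,-0.07,0,0],
  [0,-0.057,-0.105,0,0],
  [0,-0.076,-0.14,0,0],
  [0,-0.095,-0.175,0,0],
])

```text
t: 2.45
ee_pos: [439.8, 80.1, 237.0]
orientation: [-0.0, 3.141, 0.0]
ft_force: [0.2, 0.9, 0.6]
width: 87.8
```

Request:
move_arm([
  [0,-0.019,-0.035,0,0],
  [0,-0.038,-0.07,0,0],
  [0,-0.057,-0.105,0,0],
  [0,-0.076,-0.14,0,0],
  [0,-0.095,-0.175,0,0],
])

```text
t: 2.87
ee_pos: [534.8, -95.1, 236.8]
orientation: [0.0, 3.141, 0.0]
ft_force: [1.2, -0.4, 0.6]
width: 88.0
```

Request:
move_arm([
  [0,-0.019,-0.0315,0,0],
  [0,-0.038,-0.063,0,0],
  [0,-0.038,-0.063,0.035,0],
  [0,-0.038,-0.063,0.065,0],
  [0,-0.038,-0.063,0.065,0],
])

```text
t: 3.28
ee_pos: [568.8, -155.8, 166.4]
orientation: [-0.002, -3.133, -0.004]
ft_force: [-1.4, 0.9, -0.9]
width: 88.0
```

```bash
python3 - <<'E'
from h import *
t=get_image("top");s=get_image("side")
a=np.hstack([t[200:340,310:450],s[220:360,250:390]])
cv2.imwrite("pics/above.png",cv2.resize(a,(800,400),interpolation=cv2.INTER_CUBIC))
for c in("side","top"):
  for n in("cup_waist","cup_grip","cup"):
    print(c,n,[(np.round(x["location"]).tolist(),round(x["conf"],2)) for x in place_of(c,n)[:2]])
print(get_obs()["ee_pos"],get_obs()["qpos"])
E
```

```text
side cup_waist [([575.0, -157.0, 104.0], 0.71)]
side cup_grip [([499.0, -159.0, 45.0], 0.72), ([605.0, -153.0, 124.0], 0.64)]
side cup [([497.0, -156.0, 42.0], 0.73)]
top cup_waist []
top cup_grip [([777.0, -24.0, 1.0], 0.69)]
top cup []
[ 573.0055264  -155.85972359  173.42104594] [-2.85615168e-01  4.55142303e-01  1.74800630e+00 -1.09068112e-05
  9.35607628e-01 -1.85716435e+00]
```

View pics/above.png

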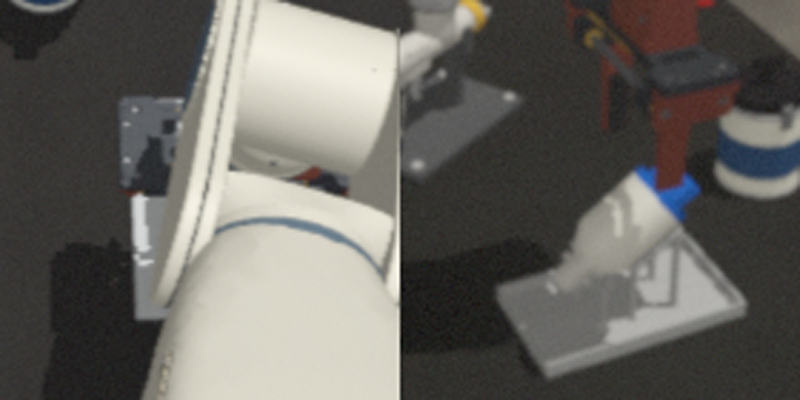

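Request:
move_arm([
  [0,0,-0.002,0.03,0],
  [0,0,-0.002,0.055,0],
  [0,0,-0.002,0.07,0],
  [0,0,-0.002,0.077,0],
  [0,0,-0.002,0.077,0],
])

```text
t: 4.1
ee_pos: [571.5, -157.6, 93.8]
orientation: [0.001, -3.14, -0.001]
ft_force: [-0.9, -0.3, 0.2]
width: 87.9
```

```bash
python3 - <<'E'
from h import *
s=get_image("side")
cv2.imwrite("pics/low.png",cv2.resize(s[220:360,250:390],(600,600),interpolation=cv2.INTER_CUBIC))
print(get_obs()["ee_pos"],get_obs()["ft_force"],get_obs()["width"])
E
```

```text
[ 572.24041238 -157.89611953   94.91185642] [-0.34574275 -0.68741825  0.91364043] 87.60535401276303
```

View pics/low.png

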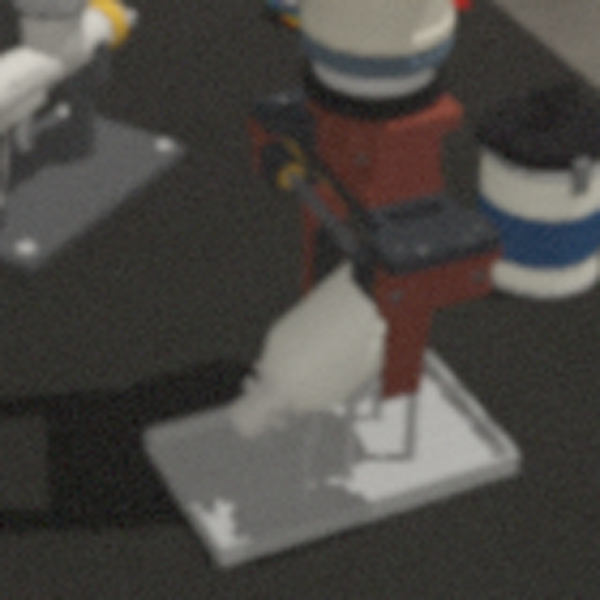

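Request:
move_arm([
  [92,0,0,0,0],
  [92,0,0,0,0],
  [92,0,0,0,0],
  [92,0,0,0,0],
  [92,0,0,0,0],
])

```text
t: 4.57
ee_pos: [572.5, -157.4, 95.5]
orientation: [0.001, 3.141, 0.002]
ft_force: [2.1, 13.2, 7.7]
width: 58.5
```

```bash
python3 - <<'E'
from h import *
for i in range(3):
  regions_of("side","cup"); o=get_obs();print(o["ee_pos"].round(2) if hasattr(o["ee_pos"],'round') else o["ee_pos"],np.round(o["ft_force"],1),np.round(o["moment"],2),o["width"])
E
```

```text
[ 572.56 -156.97   95.48] [0.2 6.1 5.2] [ 1.04  0.02 -0.04] 57.61378222526718
[ 572.53 -156.98   95.47] [0.3 6.1 5. ] [ 1.13 -0.01 -0.07] 57.39268912590513
[ 572.57 -156.99   95.51] [-0.   6.2  5.8] [ 1.06  0.02 -0.05] 57.64918076207912
```

Request:
move_arm([
  [92,0,0.001,0,0],
  [92,0,0.001,-0.005,0],
  [92,0,0.001,-0.02,0],
  [92,0,0.001,-0.04,0],
  [92,0,0.001,-0.04,0],
])

```text
t: 5.13
ee_pos: [573.9, -157.7, 137.7]
orientation: [-0.0, 3.137, -0.002]
ft_force: [0.4, -0.3, -1.1]
width: 57.5
```

```bash
python3 - <<'E'
from h import *
s=get_image("side")
cv2.imwrite("pics/lift1.png",cv2.resize(s[220:360,250:390],(600,600),interpolation=cv2.INTER_CUBIC))
o=get_obs();print(o["ee_pos"],np.round(o["ft_force"],1),np.round(o["moment"],2),o["width"])
E
```

```text
[ 573.30201179 -157.50624275  136.24045296] [-0.5  0.6 -2. ] [ 0.06 -0.02  0.08] 57.69720403558555
```

View pics/lift1.png

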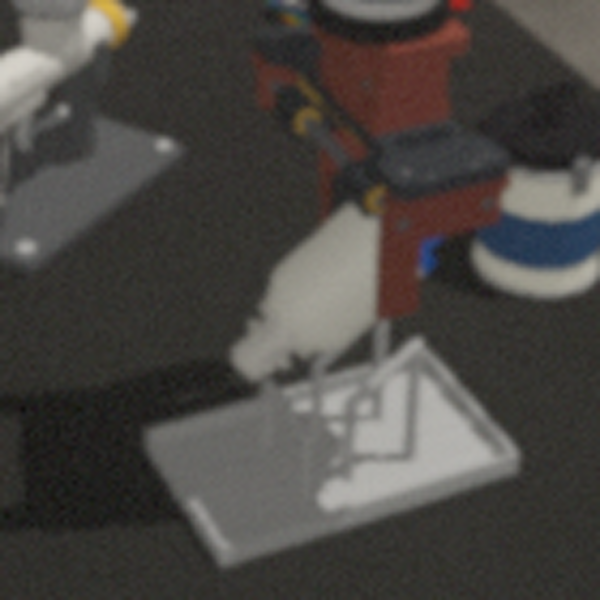

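Request:
move_arm([
  [92,0,0,-0.025,0],
  [92,0,0.015,-0.05,0],
  [92,-0.005,0.04,-0.063,-0.1],
  [92,-0.01,0.07,-0.063,-0.2],
  [92,-0.015,0.1,-0.063,-0.3],
])

```text
t: 5.6
ee_pos: [587.3, -56.5, 197.7]
orientation: [-0.475, 3.105, -0.001]
ft_force: [0.3, -0.1, -2.4]
width: 57.4
```

Request:
move_arm([
  [92,-0.012,0.025,0,0.12],
  [92,-0.024,0.05,0,0.24],
  [92,-0.036,0.075,0,0.36],
  [92,-0.048,0.1,0,0.48],
  [92,-0.06,0.125,0,0.6],
])

```text
t: 6.02
ee_pos: [606.8, 81.4, 196.2]
orientation: [-0.478, -3.103, 0.001]
ft_force: [0.2, 0.3, -1.1]
width: 57.5
```

```bash
cat >> h.py <<'E'
def to(P,yaw):
    """delta in tool axes from present measured pose to world TCP P (mm), tool-y yaw (deg)"""
    o=get_obs();M=R.from_rotvec(o["orientation"]).as_matrix();d=M.T@(np.array(P)-o["ee_pos"])
    y=np.degrees(np.arctan2(M[1,1],M[0,1]));r=-(yaw-y);r=(r+180)%360-180
    print("t",round(o["t"],2),"ee",np.round(o["ee_pos"],1),"yaw",round(y,1),"tilt",np.round(M[:,2],3),"delta mm",d.round(1),"roll",round(np.radians(r),3),"F",np.round(o["ft_force"],1),"w",round(o["width"],1))
E
python3 -c "
from h import *
to((618,133,199),60)"
```

```text
t 6.02 ee [606.8  81.4 196.2] yaw 72.5 tilt [-0.002 -0.    -1.   ] delta mm [ 4.9 52.6 -2.8] roll 0.218 F [ 0.2  0.3 -1.1] w 57.5
```

Request:
move_arm([
  [92,0.002,0.025,0,0.11],
  [92,0.005,0.048,0,0.218],
  [92,0.005,0.053,0,0.218],
  [92,0.005,0.053,0,0.218],
])

```text
t: 6.35
ee_pos: [617.9, 133.5, 196.3]
orientation: [-0.797, -3.037, 0.001]
ft_force: [-0.0, -0.2, -1.5]
width: 57.5
```

```bash
python3 - <<'E'
from h import *
t=get_image("top");s=get_image("side")
to((618,133,199),60)
for c,o in(("side",(200,150)),("top",(190,200))):
  print(c,[(np.round(x["location"]).tolist(),round(x["conf"],2)) for x in place_of(c,"cup")[:2]])
a=np.hstack([t[200:340,190:330],s[160:300,210:350]])
cv2.imwrite("pics/stage.png",cv2.resize(a,(800,400),interpolation=cv2.INTER_CUBIC))
E
```

```text
t 6.45 ee [617.7 131.6 196.6] yaw 60.5 tilt [-0.002 -0.001 -1.   ] delta mm [ 0.4  1.4 -2.4] roll 0.008 F [ 0.4  0.5 -2.2] w 57.3
side [([553.0, 171.0, 144.0], 0.72)]
top []
```

View pics/stage.png

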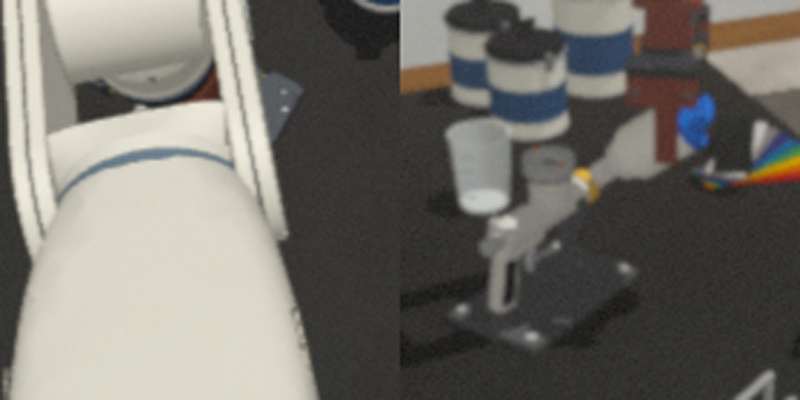

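Request:
move_arm([
  [92,0.006,0.001,-0.002,0],
  [92,0.012,0.001,-0.002,0],
  [92,0.015,0.001,-0.002,0],
  [92,0.017,0.001,-0.002,0],
  [92,0.017,0.001,-0.002,0],
])

```text
t: 6.97
ee_pos: [603.9, 141.5, 200.1]
orientation: [0.803, 3.036, -0.0]
ft_force: [0.8, -0.4, -1.7]
width: 57.5
```

```bash
python3 - <<'E'
from h import *
s=get_image("side")
to((618,133,199),60)
print([(np.round(x["location"]).tolist(),round(x["conf"],2)) for x in place_of("side","cup")[:2]])
cv2.imwrite("pics/cont.png",cv2.resize(s[170:250,240:320],(600,600),interpolation=cv2.INTER_CUBIC))
E
```

```text
t 7.02 ee [604.  141.5 199.9] yaw 60.4 tilt [ 0. -0. -1.] delta mm [-16.4  -0.5   0.9] roll 0.006 F [ 0.7 -0.3 -2.6] w 57.3
[([540.0, 181.0, 146.0], 0.75), ([774.0, -30.0, 1.0], 0.72)]
```

View pics/cont.png

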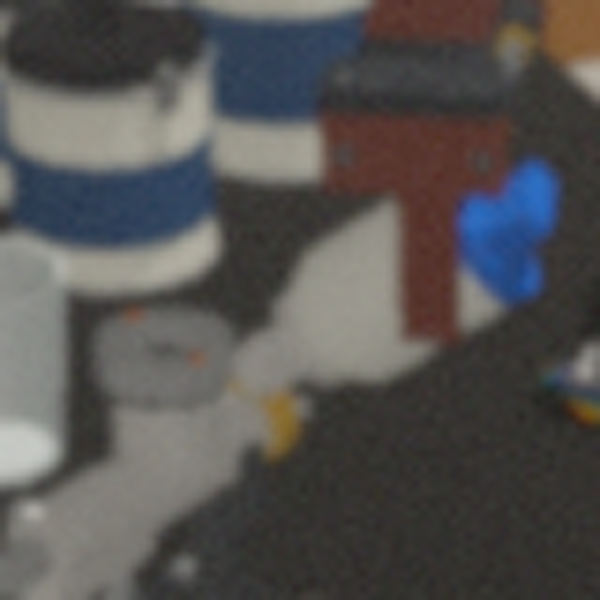

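Request:
move_arm([
  [92,0.003,0,-0.003,0],
  [92,0.006,0,-0.006,0],
  [92,0.009,0,-0.009,0],
  [92,0.011,0,-0.012,0],
  [92,0.011,0,-0.012,0],
])

```text
t: 7.48
ee_pos: [595.1, 146.8, 212.7]
orientation: [0.803, 3.035, 0.0]
ft_force: [2.9, -3.6, -1.7]
width: 57.6
```

```bash
python3 - <<'E'
from h import *
s=get_image("side")
to((618,133,199),60)
print([(np.round(x["location"]).tolist(),round(x["conf"],2)) for x in place_of("side","cup")[:2]])
cv2.imwrite("pics/cont2.png",cv2.resize(s[170:250,240:320],(600,600),interpolation=cv2.INTER_CUBIC))
E
```

```text
t 7.53 ee [595.2 146.7 212.4] yaw 60.4 tilt [ 0.002 -0.001 -1.   ] delta mm [-26.6  -0.7  13.5] roll 0.006 F [ 3.3 -4.  -0.5] w 57.5
[([543.0, 182.0, 149.0], 0.69)]
```

View pics/cont2.png

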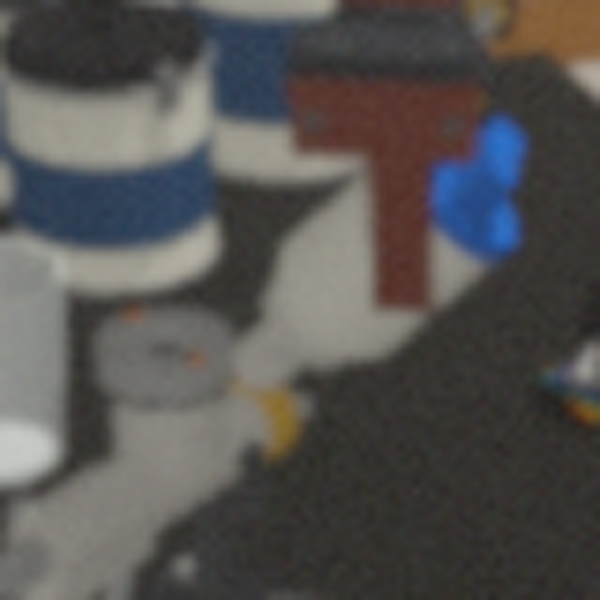

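Request:
move_arm([
  [92,0.005,0,-0.006,0],
  [92,0.01,0,-0.0105,0],
  [92,0.015,0,-0.014,0],
  [92,0.0205,0,-0.018,0],
  [92,0.026,0,-0.021,0],
])

```text
t: 8.0
ee_pos: [572.2, 159.7, 233.2]
orientation: [0.804, 3.035, -0.0]
ft_force: [4.3, -5.2, -1.9]
width: 57.3
```

```bash
python3 - <<'E'
from h import *
s=get_image("side")
to((618,133,199),60)
print([(np.round(x["location"]).tolist(),round(x["conf"],2)) for x in place_of("side","cup")[:2]])
cv2.imwrite("pics/cont3.png",cv2.resize(s[160:250,230:320],(600,600),interpolation=cv2.INTER_CUBIC))
E
```

```text
t 8.05 ee [571.6 160.1 233.7] yaw 60.4 tilt [ 0.001 -0.    -1.   ] delta mm [-53.7  -0.6  34.8] roll 0.006 F [ 2.4 -3.8 -1.8] w 57.7
[([540.0, 175.0, 151.0], 0.93)]
```

View pics/cont3.png

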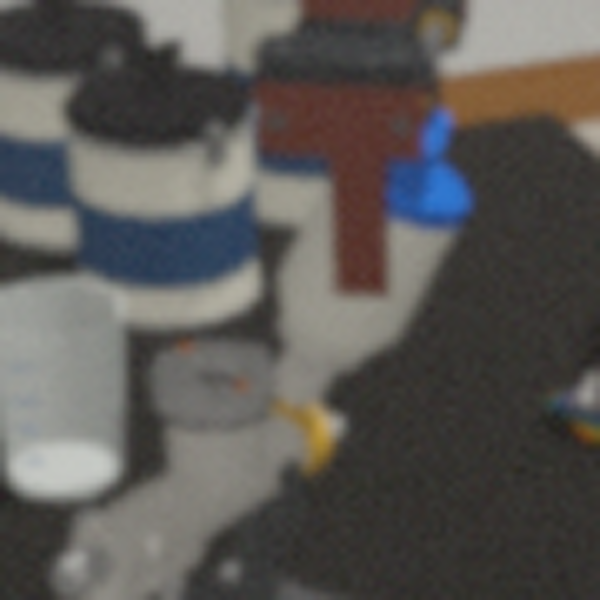

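Request:
move_arm([
  [92,0.006,0,-0.003,0],
  [92,0.012,0,-0.006,0],
  [92,0.018,0,-0.008,0],
  [92,0.023,0,-0.0095,0],
  [92,0.028,0,-0.011,0],
])

```text
t: 8.52
ee_pos: [548.0, 173.6, 244.1]
orientation: [0.804, 3.035, -0.0]
ft_force: [4.1, -4.9, -0.9]
width: 57.1
```

```bash
python3 - <<'E'
from h import *
s=get_image("side")
to((510.3,195,246),60)
for n in ("cup","cup_grip","cup_lugs","cup_waist"): print(n,[(np.round(x["location"]).tolist(),round(x["conf"],2)) for x in place_of("side",n)[:2]])
cv2.imwrite("pics/cont4.png",cv2.resize(s[150:250,220:320],(600,600),interpolation=cv2.INTER_CUBIC))
E
```

```text
t 8.57 ee [547.4 174.  244.3] yaw 60.3 tilt [ 0.001 -0.    -1.   ] delta mm [42.6 -0.1 -1.7] roll 0.006 F [ 2.6 -3.4  0.7] w 57.6
cup [([546.0, 177.0, 155.0], 0.73)]
cup_grip [([560.0, 167.0, 288.0], 0.59), ([502.0, 422.0, 1.0], 0.22)]
cup_lugs [([542.0, 170.0, 176.0], 0.76), ([488.0, -416.0, -4.0], 0.54)]
cup_waist [([554.0, 168.0, 249.0], 0.63)]
```

View pics/cont4.png

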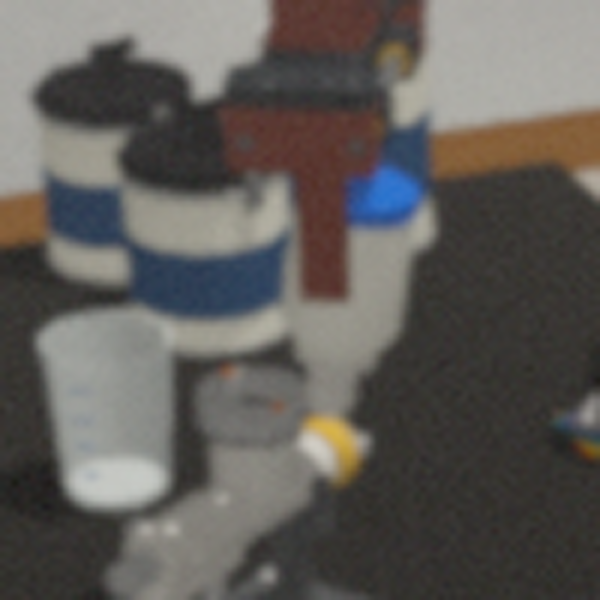

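Request:
move_arm([
  [92,0.0015,0,-0.0005,0],
  [92,0.003,0,-0.001,0],
  [92,0.003,0,-0.001,0],
])

```text
t: 9.02
ee_pos: [545.2, 175.2, 244.6]
orientation: [0.804, 3.036, 0.0]
ft_force: [3.9, -3.2, -1.2]
width: 57.3
```

```bash
cat >> h.py <<'E'
def cupmask(tip,a,x,cam="side"):
    a=a/np.linalg.norm(a);u=np.cross(a,[0,1,0.]);u/=np.linalg.norm(u);v=np.cross(a,u)
    m=np.zeros((480,640),np.uint8);ph=np.linspace(0,2*np.pi,40)
    pr=[(0,9),(5,12),(30,12),(30,20),(35,20),(50,29),(120,29)]
    rings=[tip+a*s+r*(np.outer(np.cos(ph),u)+np.outer(np.sin(ph),v)) for s,r in pr]
    for A,B in zip(rings[:-1],rings[1:]):
        h=cv2.convexHull(proj(cam,np.vstack([A,B])).astype(np.float32)).reshape(-1,2)
        cv2.fillConvexPoly(m,np.round(h*16).astype(np.int32),1,shift=4)
    y=np.cross(a,x)
    c=np.array([tip+a*s+x*i*23+y*j*7 for s in(120,142) for i in(-1,1) for j in(-1,1)])
    h=cv2.convexHull(proj(cam,c).astype(np.float32)).reshape(-1,2)
    cv2.fillConvexPoly(m,np.round(h*16).astype(np.int32),1,shift=4)
    return m
E
python3 - <<'E'
from h import *
s=get_image("side");o=get_obs()
to((510.3,195,246),60)
r=regions_of("side","cup")
m=r[0]["region"];print(r[0]["conf"],m.sum())
W=np.array(o["ee_pos"])+[0,0,5]
d=np.array([.866,-.5,0]);x=np.array([.5,.866,0])
z=s[150:250,220:320].copy()
big=cv2.resize(z,(600,600),interpolation=cv2.INTER_CUBIC)
def ol(M,col):
    M=cv2.resize(M[150:250,220:320].astype(np.uint8),(600,600),interpolation=cv2.INTER_NEAREST)
    c,_=cv2.findContours(M,cv2.RETR_LIST,cv2.CHAIN_APPROX_NONE);cv2.drawContours(big,c,-1,col,1)
for th in(-4,0,4,8):
    t=np.radians(th);a=np.sin(t)*d+np.cos(t)*np.array([0,0,1.])
    for off in ([0,0,0],):
        M=cupmask(W-95*a,a,x);print(th,(m&(M==0)).sum(),((M>0)&m).sum())
ol(m,(0,255,0));
t=0;ol(cupmask(W-95*np.array([0,0,1.]),np.array([0,0,1.]),x),(0,0,255))
cv2.imwrite("pics/fit.png",big)
E
```

```text
t 9.07 ee [545.3 175.2 244.5] yaw 60.3 tilt [ 0.  0. -1.] delta mm [40.2 -0.1 -1.5] roll 0.006 F [ 4.1 -3.1 -1.2] w 57.7
0.81 473
-4 59 414
0 54 419
4 52 421
8 85 388
```

View pics/fit.png

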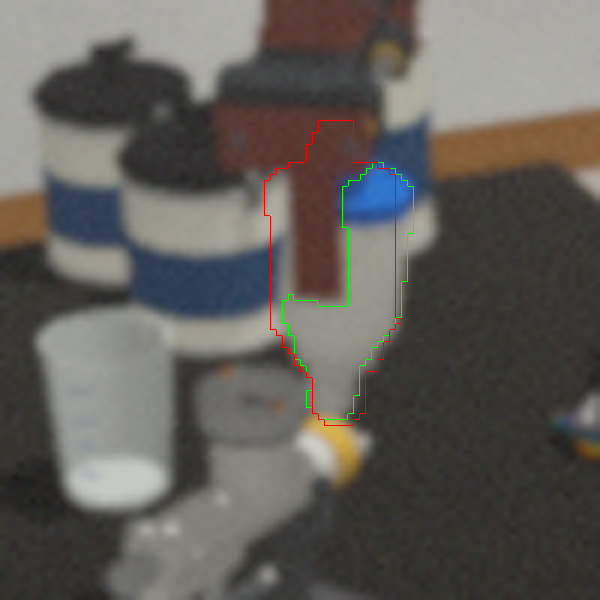

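Request:
move_arm([
  [92,0.002,0,0,0],
  [92,0.004,0,-0.0005,0],
  [92,0.006,0,-0.0005,0],
  [92,0.008,0,-0.0005,0],
  [92,0.008,0,-0.0005,0],
])

```text
t: 9.53
ee_pos: [538.4, 179.2, 245.5]
orientation: [0.804, 3.036, 0.0]
ft_force: [4.6, -3.7, -0.0]
width: 57.7
```

```bash
cat > fit.py <<'E'
from h import *
import sys
from scipy.optimize import minimize
s=get_image("side");o=get_obs()
to((510.3,195,246),60)
r=regions_of("side","cup")
m=r[0]["region"];print(r[0]["conf"],m.sum())
Mx=R.from_rotvec(o["orientation"]).as_matrix()
W=np.array(o["ee_pos"])+[0,0,5]
x=Mx[:,1];d=-Mx[:,0];zz=np.array([0,0,1.])
hsv=cv2.cvtColor(s,cv2.COLOR_BGR2HSV)
big=cv2.resize(s[130:250,220:340],(600,600),interpolation=cv2.INTER_CUBIC)
def ol(M,col):
    M=cv2.resize(M[130:250,220:340].astype(np.uint8),(600,600),interpolation=cv2.INTER_NEAREST)
    c,_=cv2.findContours(M,cv2.RETR_LIST,cv2.CHAIN_APPROX_NONE);cv2.drawContours(big,c,-1,col,1)
for th in map(float,sys.argv[2:]):
    t=np.radians(th);a=np.sin(t)*d+np.cos(t)*zz
    ol(cupmask(W-95*a,a,x),(0,0,255) if th==0 else (255,0,255))
ol(m,(0,255,0));cv2.imwrite(sys.argv[1],big)
E
python3 fit.py pics/fit2.png 0 5
```

```text
t 9.58 ee [538.4 179.2 245.5] yaw 60.3 tilt [ 0.001  0.    -1.   ] delta mm [32.3 -0.2 -0.5] roll 0.006 F [ 3.4 -2.6  1.4] w 57.7
0.78 463
```

View pics/fit2.png

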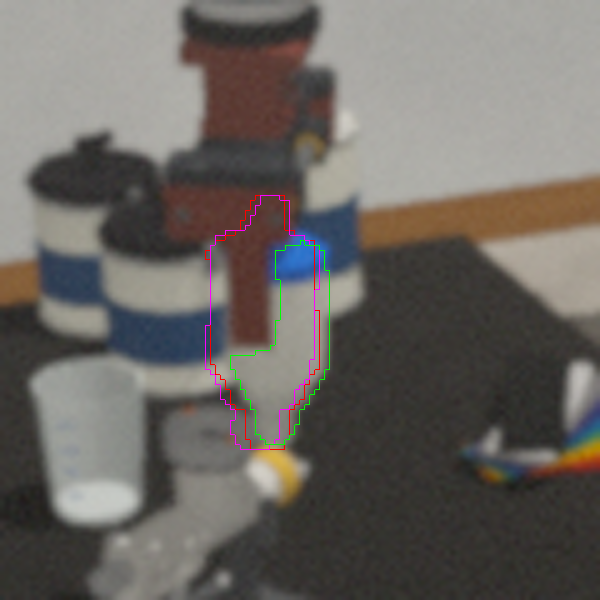

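Request:
move_arm([
  [92,-0.004,0,0,0],
  [92,-0.004,0,-0.01,0],
  [92,-0.004,0,-0.02,0],
  [92,-0.004,0,-0.024,0],
  [92,-0.004,0,-0.024,0],
])

```text
t: 10.05
ee_pos: [542.0, 177.7, 270.8]
orientation: [0.804, 3.035, 0.002]
ft_force: [0.3, -0.4, -2.6]
width: 57.8
```

Request:
move_arm([
  [92,0.01,0,0,0],
  [92,0.02,0,0,0],
  [92,0.03,0,0,0],
  [92,0.042,0,0,0],
  [92,0.042,0,0,0],
])

```text
t: 10.47
ee_pos: [502.4, 199.0, 268.8]
orientation: [-0.802, -3.036, 0.001]
ft_force: [0.5, 0.8, -1.7]
width: 57.6
```

```bash
python3 fit.py pics/fit3.png 0; python3 - <<'E'
from h import *
s=get_image("side");cv2.imwrite("pics/raw3.png",cv2.resize(s[130:250,210:330],(600,600),interpolation=cv2.INTER_CUBIC))
for n in ("cup","cup_lugs","cup_waist"): print(n,[(np.round(x["location"]).tolist(),round(x["conf"],2)) for x in place_of("side",n)[:2]])
E
```

```text
t 10.52 ee [503.6 198.7 269.1] yaw 60.4 tilt [-0.001 -0.    -1.   ] delta mm [-7.7  0.1 23.1] roll 0.008 F [ 0.2  0.8 -2.6] w 58.0
0.8 435
cup [([510.0, 197.0, 178.0], 0.94), ([496.0, 421.0, 0.0], 0.48)]
cup_lugs [([510.0, 195.0, 199.0], 0.79)]
cup_waist [([513.0, 192.0, 278.0], 0.69)]
```

View pics/fit3.png

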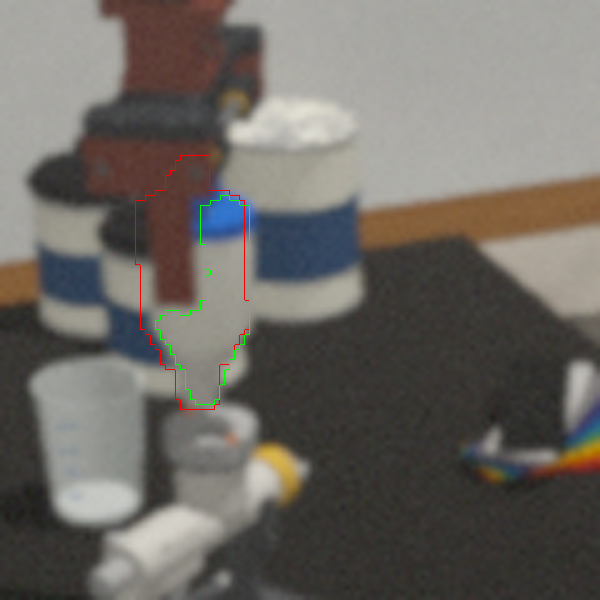

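View pics/raw3.png

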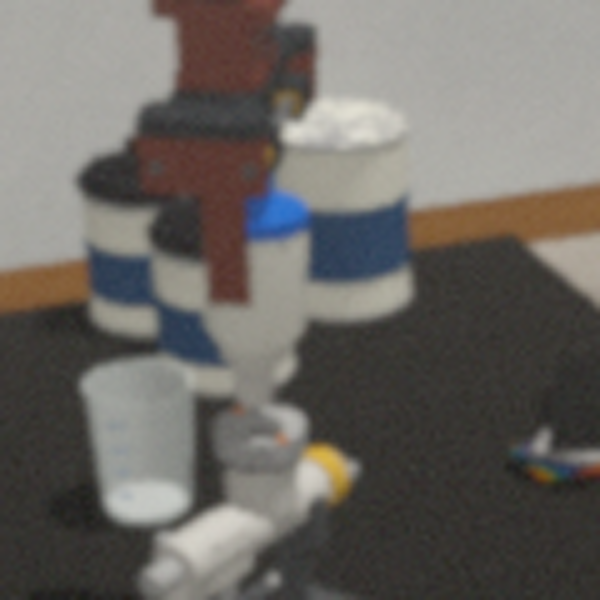

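```bash
python3 - <<'E'
from h import *
for p in [(510.3,195,165),(510.3,195,176),(510.3,195,190),(513,193.5,176),(510.3,195,165+40),(510.3,195,240)]: 
    u=proj("side",p)[0];print(p,u.round(1),((u-[210,130])*5).round(0))
s=get_image("side");cv2.imwrite("pics/raw4.png",cv2.resize(s[190:240,235:285],(600,600),interpolation=cv2.INTER_CUBIC))
E
```

```text
(510.3, 195, 165) [262.1 214.5] [261. 423.]
(510.3, 195, 176) [262.  211.2] [260. 406.]
(510.3, 195, 190) [261.8 206.8] [259. 384.]
(513, 193.5, 176) [263.  211.2] [265. 406.]
(510.3, 195, 205) [261.6 202.1] [258. 360.]
(510.3, 195, 240) [261.  190.8] [255. 304.]
```

View pics/raw4.png

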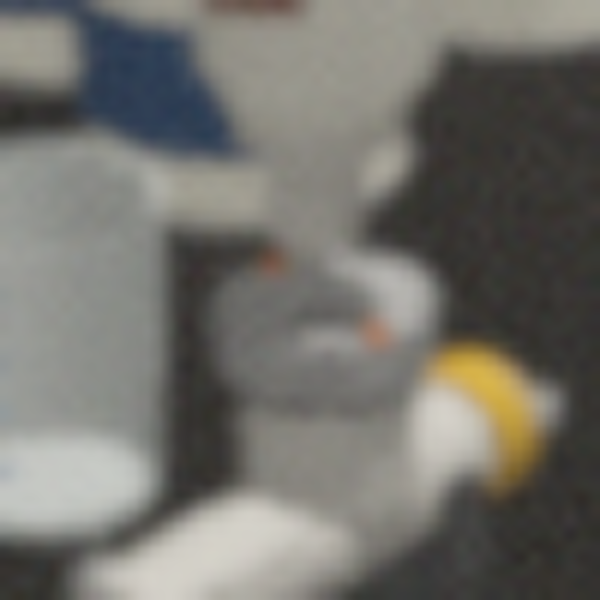

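Request:
move_arm([
  [92,-0.002,0,0,0],
  [92,-0.002,0,0.007,0],
  [92,-0.002,0,0.014,0],
  [92,-0.002,0,0.018,0],
  [92,-0.002,0,0.022,0],
])

```text
t: 11.23
ee_pos: [506.4, 196.8, 246.1]
orientation: [-0.804, -3.036, 0.001]
ft_force: [-0.2, 0.2, -2.2]
width: 57.5
```

```bash
python3 - <<'E'
from h import *
s=get_image("side");cv2.imwrite("pics/raw5.png",cv2.resize(s[180:240,230:290],(600,600),interpolation=cv2.INTER_CUBIC))
to((510.3,195,246),60);print(np.round(get_obs()["moment"],2))
for n in ("cup","cup_lugs","cup_waist"): print(n,[(np.round(x["location"]).tolist(),round(x["conf"],2)) for x in place_of("side",n)[:2]])
E
```

```text
t 11.28 ee [506.1 196.7 245.5] yaw 60.3 tilt [-0.002 -0.001 -1.   ] delta mm [-4.5  0.6 -0.5] roll 0.006 F [-1.3 -0.2 -3. ] w 57.7
[-0.04  0.02  0.01]
cup [([512.0, 192.0, 156.0], 0.55), ([508.0, 196.0, 164.0], 0.38)]
cup_lugs [([512.0, 193.0, 176.0], 0.65)]
cup_waist []
```

View pics/raw5.png

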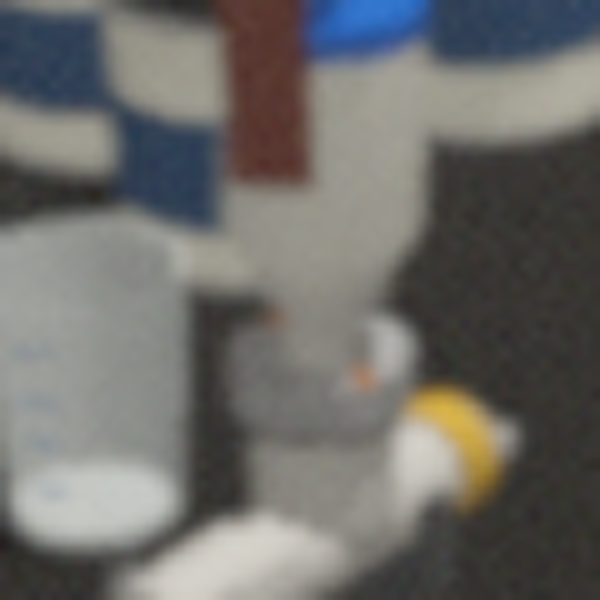

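Request:
move_arm([
  [92,0,0,0.003,0],
  [92,0,0,0.006,0],
  [92,0,0,0.008,0],
  [92,0,0,0.008,0],
])

```text
t: 11.77
ee_pos: [506.5, 197.0, 238.7]
orientation: [-0.804, -3.036, 0.001]
ft_force: [0.1, -0.6, -2.0]
width: 57.7
```

```bash
python3 - <<'E'
from h import *
s=get_image("side");cv2.imwrite("pics/raw6.png",cv2.resize(s[180:240,230:290],(600,600),interpolation=cv2.INTER_CUBIC))
to((510.3,195,246),60);print(np.round(get_obs()["moment"],2))
for n in ("cup","cup_lugs","cup_waist"): print(n,[(np.round(x["location"]).tolist(),round(x["conf"],2)) for x in place_of("side",n)[:2]])
E
```

```text
t 11.82 ee [506.6 197.  238.9] yaw 60.3 tilt [-0. -0. -1.] delta mm [-4.2  0.1 -7.1] roll 0.006 F [ 0.1 -0.7 -0.8] w 57.3
[0.02 0.01 0.04]
cup [([512.0, 193.0, 150.0], 0.78)]
cup_lugs [([513.0, 190.0, 170.0], 0.93)]
cup_waist [([513.0, 193.0, 245.0], 0.83)]
```

View pics/raw6.png

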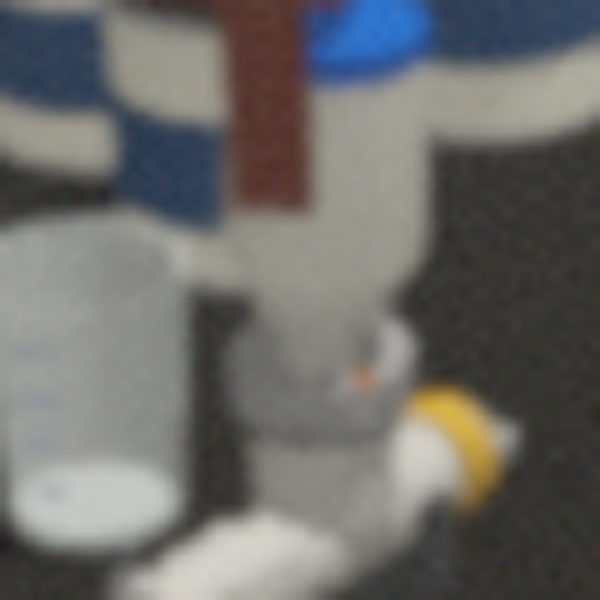

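Request:
move_arm([
  [92,0,0,0.001,0],
  [92,0,0,0.002,0],
  [92,0,0,0.003,0],
  [92,0,0,0.003,0],
])

```text
t: 12.3
ee_pos: [507.0, 197.0, 236.8]
orientation: [0.804, 3.036, 0.0]
ft_force: [-1.9, -0.2, 3.5]
width: 57.6
```

```bash
python3 - <<'E'
from h import *
s=get_image("side")
to((510.3,195,246),60);print(np.round(get_obs()["moment"],2))
E
```

```text
t 12.35 ee [507.  197.  236.8] yaw 60.3 tilt [ 0.001  0.    -1.   ] delta mm [-3.9 -0.1 -9.2] roll 0.006 F [-1.3 -1.   4.5] w 57.5
[-0.27  0.33  0.  ]
```

Request:
move_arm([
  [86,0,0,0,0],
  [80,0,0,0,0],
  [60,0,0,0,0],
  [30,0,0,0,0],
  [0,0,0,0,0],
])

```text
t: 12.77
ee_pos: [506.7, 197.1, 236.0]
orientation: [-0.804, -3.037, 0.0]
ft_force: [-0.1, 0.4, -0.2]
width: 76.9
```

Request:
move_arm([
  [0,0,0,0,0],
  [0,0,0,0,0],
  [0,0,0,-0.02,0],
  [0,0,0,-0.06,0],
  [0,0,0,-0.1,0],
])

```text
t: 13.18
ee_pos: [505.7, 196.7, 335.9]
orientation: [-0.803, -3.034, 0.004]
ft_force: [0.3, 0.9, 0.7]
width: 87.8
```

```bash
python3 - <<'E'
from h import *
s=get_image("side");t=get_image("top");cv2.imwrite("pics/rel.png",cv2.resize(np.hstack([s[150:250,210:310],t[240:340,180:280]]),(800,400),interpolation=cv2.INTER_CUBIC))
to((510.3,195,350),60)
for n in ("cup","cup_lugs","cup_grip"): print(n,[(np.round(x["location"]).tolist(),round(x["conf"],2)) for x in place_of("side",n)[:2]])
E
```

```text
t 13.28 ee [509.8 198.2 342.8] yaw 60.3 tilt [ 0.011  0.004 -1.   ] delta mm [-2.  -2.5 -7.3] roll 0.006 F [ 0.8  0.5 -0.2] w 87.9
cup [([513.0, 196.0, 144.0], 0.85), ([497.0, 422.0, 1.0], 0.29)]
cup_lugs [([512.0, 190.0, 165.0], 0.94)]
cup_grip [([516.0, 194.0, 284.0], 0.91)]
```

View pics/rel.png

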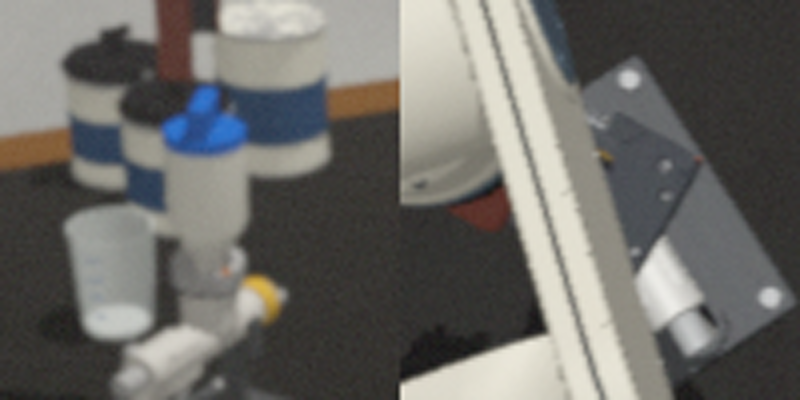

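Request:
move_arm([
  [0,0,0,0,0.12],
  [0,0,0,0,0.24],
  [0,0,0,0,0.36],
  [0,0,0,0,0.48],
  [0,0,0,0,0.6],
])

```text
t: 13.85
ee_pos: [505.7, 196.7, 333.9]
orientation: [-1.672, -2.657, 0.005]
ft_force: [1.3, 0.5, -0.6]
width: 87.4
```

Request:
move_arm([
  [0,0,0,0,0.12],
  [0,0,0,0,0.24],
  [0,0,0,0,0.36],
  [0,0,0,0,0.48],
  [0,0,0,0,0.6],
])

```text
t: 14.27
ee_pos: [505.8, 196.7, 333.9]
orientation: [-2.384, -2.044, 0.006]
ft_force: [0.5, -0.3, 0.3]
width: 87.9
```

Request:
move_arm([
  [0,0,0,0,0.12],
  [0,0,0,0,0.24],
  [0,0,0,0,0.37],
  [0,0,0,0,0.37],
  [0,0,0,0,0.37],
])

```text
t: 14.68
ee_pos: [506.0, 196.8, 334.6]
orientation: [-2.712, -1.584, 0.005]
ft_force: [-0.2, 0.6, 0.1]
width: 88.0
```

```bash
python3 - <<'E'
from h import *
s=get_image("side");t=get_image("top");cv2.imwrite("pics/rel2.png",cv2.resize(np.hstack([s[150:230,220:300],t[230:330,180:280][:80,:80]]),(800,400),interpolation=cv2.INTER_CUBIC))
to((510.3,195,285),-30)
for n in ("cup","cup_lugs","cup_grip"): print(n,[(np.round(x["location"]).tolist(),round(x["conf"],2)) for x in place_of("side",n)[:2]])
E
```

```text
t 14.78 ee [506.3 196.9 335.2] yaw -29.4 tilt [-0.002 -0.001 -1.   ] delta mm [ 0.4  4.5 50.2] roll 0.01 F [ 0.4  0.2 -0.7] w 87.9
cup [([515.0, 197.0, 146.0], 0.68)]
cup_lugs [([512.0, 193.0, 170.0], 0.97)]
cup_grip [([514.0, 195.0, 282.0], 0.9)]
```

View pics/rel2.png

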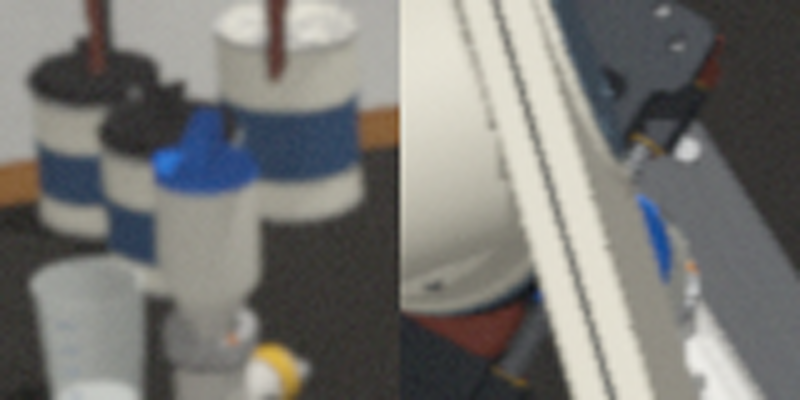

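Request:
move_arm([
  [0,0,0.005,0.02,0],
  [0,0,0.005,0.035,0],
  [0,0,0.005,0.045,0],
  [0,0,0.005,0.05,0],
  [0,0,0.005,0.05,0],
])

```text
t: 15.35
ee_pos: [510.5, 194.4, 285.1]
orientation: [-2.715, -1.58, 0.003]
ft_force: [-0.2, 0.4, 0.0]
width: 88.0
```

```bash
python3 - <<'E'
from h import *
s=get_image("side");cv2.imwrite("pics/rel3.png",cv2.resize(s[150:230,220:300],(600,600),interpolation=cv2.INTER_CUBIC))
to((510.3,195,285),-30)
E
```

```text
t 15.4 ee [511.  194.6 286. ] yaw -29.6 tilt [-0.001 -0.    -1.   ] delta mm [ 0.  -0.8  1. ] roll 0.007 F [-0.5 -0.2  0.2] w 87.8
```

View pics/rel3.png

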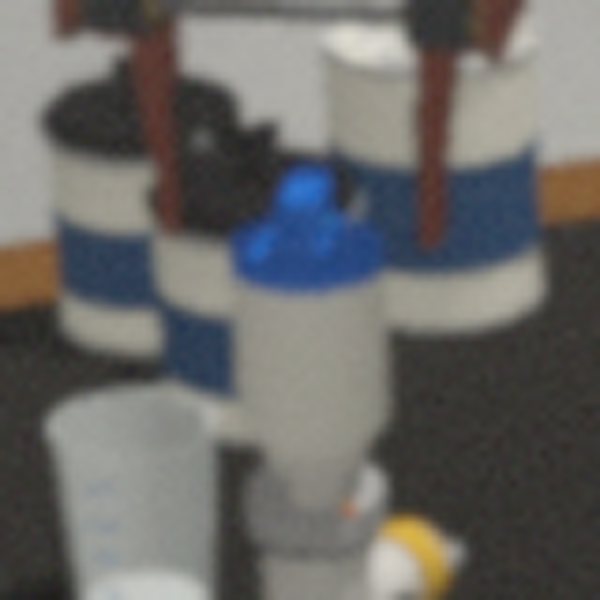

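```bash
python3 - <<'E'
from h import *
f=lambda p:((proj("side",p)[0]-[220,150])*7.5).round(0)
c=np.array([511,194.6,0]);j=np.array([.866,-.5,0]);b=np.array([.5,.866,0])
for k in(-1,1): print("tip outer/inner near",f(c+k*50*j-b*5+[0,0,272]),f(c+k*50*j+[0,0,272]))
for z in (267.5,289.5): print(z,f(c+[0,0,z]),"near",f(c-29*b+[0,0,z]),"far",f(c+29*b+[0,0,z]),"R",f(c+29*j+[0,0,z]),"L",f(c-29*j+[0,0,z]),"barnear",f(c-23*b+[0,0,z]))
E
```

```text
tip outer/inner near [171. 226.] [175. 221.]
tip outer/inner near [436. 239.] [438. 234.]
267.5 [307. 239.] near [291. 268.] far [322. 210.] R [383. 242.] L [230. 235.] barnear [294. 262.]
289.5 [304. 183.] near [288. 212.] far [319. 155.] R [381. 187.] L [227. 179.] barnear [292. 206.]
```

Request:
move_arm([
  [150,0,0,0,0],
  [190,0,0,0,0],
  [205,0,0,0,0],
  [215,0,0,0,0],
  [220,0,0,0,0],
])

```text
t: 15.82
ee_pos: [511.2, 194.6, 286.6]
orientation: [2.715, 1.58, 0.001]
ft_force: [-0.1, -0.6, 0.3]
width: 57.7
```

Request:
move_arm([
  [225,0,0,0,0],
  [230,0,0,0,0],
  [255,0,0,0,0],
  [255,0,0,0,0],
])

```text
t: 16.15
ee_pos: [511.1, 194.6, 286.2]
orientation: [-2.715, -1.58, -0.0]
ft_force: [0.3, -1.3, 0.6]
width: 31.3
```

```bash
python3 - <<'E'
from h import *
s=get_image("side");cv2.imwrite("pics/grip.png",cv2.resize(s[150:230,220:300],(600,600),interpolation=cv2.INTER_CUBIC))
to((510.3,195,285),-30);print(get_obs()["moment"])
E
```

```text
t 16.2 ee [511.1 194.5 286.2] yaw -29.6 tilt [-0. -0. -1.] delta mm [ 0.  -0.9  1.2] roll 0.007 F [ 0.6  0.2 -0.6] w 27.1
[-0.08189934  0.118526    0.00899143]
```

View pics/grip.png

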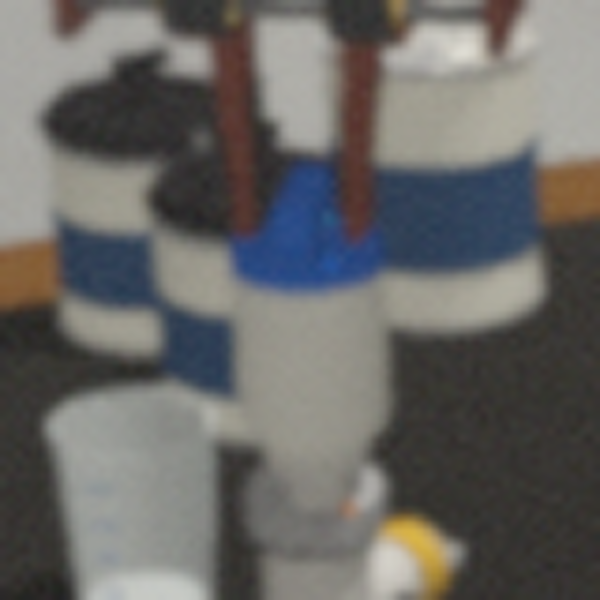

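Still closing; keep closing.

Request:
move_arm([
  [255,0,0,0,0],
  [255,0,0,0,0],
  [255,0,0,0,0],
  [255,0,0,0,0],
  [255,0,0,0,0],
])

```text
t: 16.62
ee_pos: [511.1, 194.6, 286.2]
orientation: [-2.715, -1.58, 0.0]
ft_force: [-0.3, -0.5, -0.7]
width: 13.9
```

```bash
python3 - <<'E'
from h import *
s=get_image("side");cv2.imwrite("pics/grip2.png",cv2.resize(s[150:230,220:300],(600,600),interpolation=cv2.INTER_CUBIC))
to((510.3,195,285),-30);print(get_obs()["moment"])
E
```

```text
t 16.67 ee [511.1 194.6 286.2] yaw -29.6 tilt [-0.  0. -1.] delta mm [-0.  -0.9  1.2] roll 0.007 F [-0.4  0.4  0.4] w 13.8
[-0.06928318  0.13523    -0.01501857]
```

View pics/grip2.png

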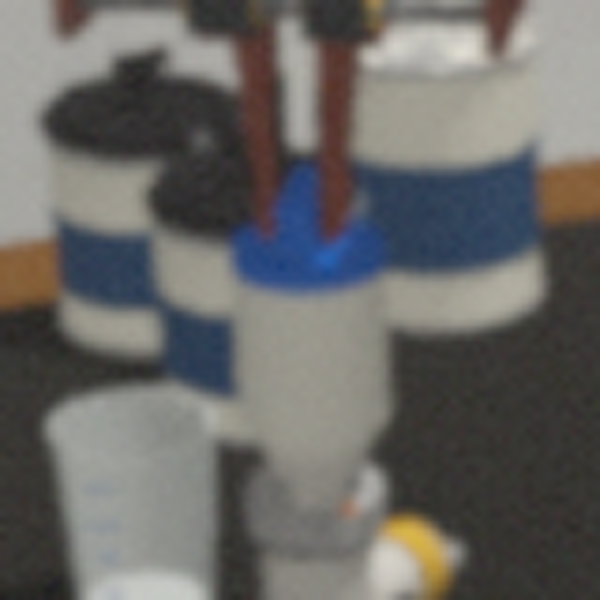

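Request:
move_arm([
  [255,0,0,0,-0.1],
  [255,0,0,0,-0.2],
  [255,0,0,0,-0.3],
  [255,0,0,0,-0.4],
  [255,0,0,0,-0.5],
])

```text
t: 17.08
ee_pos: [511.1, 194.5, 286.1]
orientation: [2.235, 2.208, -0.0]
ft_force: [0.2, -0.4, -0.7]
width: 13.7
```

Request:
move_arm([
  [255,0,0,0,-0.1],
  [255,0,0,0,-0.2],
  [255,0,0,0,-0.261],
  [255,0,0,0,-0.261],
])

```text
t: 17.42
ee_pos: [510.9, 194.4, 285.9]
orientation: [-1.932, -2.477, 0.001]
ft_force: [0.8, 0.2, -1.2]
width: 13.7
```

```bash
python3 - <<'E'
from h import *
s=get_image("side");cv2.imwrite("pics/al.png",cv2.resize(s[150:230,220:300],(600,600),interpolation=cv2.INTER_CUBIC))
to((510.3,195,285),14);print(get_obs()["moment"])
E
```

```text
t 17.47 ee [510.9 194.5 285.9] yaw 13.9 tilt [-0.001 -0.    -1.   ] delta mm [ 0.7 -0.4  0.9] roll -0.002 F [-1.1 -0.4 -2.2] w 13.8
[-0.03586323  0.04526936 -0.04259025]
```

View pics/al.png

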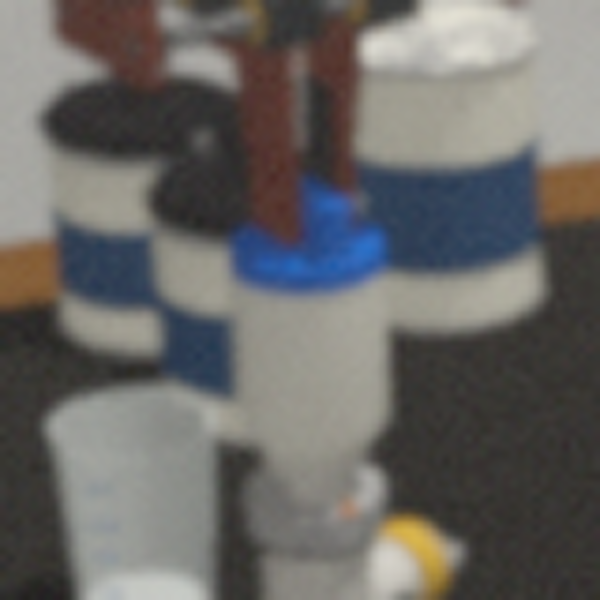

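Request:
move_arm([
  [255,0,0,0.002,0],
  [255,0,0,0.004,0],
  [255,0,0,0.005,0],
  [255,0,0,0.005,0],
])

```text
t: 17.8
ee_pos: [510.9, 194.5, 280.7]
orientation: [-1.935, -2.474, 0.001]
ft_force: [-0.4, -0.4, -2.5]
width: 13.9
```

```bash
python3 -c "
from h import *
to((510.3,195,273.5),14);print(get_obs()['moment'])"
```

```text
t 17.8 ee [510.9 194.5 280.7] yaw 13.9 tilt [-0.001 -0.    -1.   ] delta mm [ 0.7 -0.4  7.2] roll -0.001 F [-0.4 -0.4 -2.5] w 13.9
[-0.07905695  0.01401916 -0.04251256]
```

Lugs are entering the slots (5 mm down, no resistance). Continue to the seal.

Request:
move_arm([
  [255,0,0,0.001,0],
  [255,0,0,0.003,0],
  [255,0,0,0.004,0],
  [255,0,0,0.004,0],
])

```text
t: 18.13
ee_pos: [511.2, 194.6, 277.3]
orientation: [1.935, 2.475, 0.0]
ft_force: [-1.9, -0.4, 1.4]
width: 13.6
```

Request:
move_arm([
  [255,0,0,0.001,0],
  [255,0,0,0.002,0],
  [255,0,0,0.003,0],
  [255,0,0,0.003,0],
])

```text
t: 18.47
ee_pos: [511.3, 194.6, 274.5]
orientation: [1.934, 2.475, 0.001]
ft_force: [-0.5, -0.8, 4.3]
width: 13.7
```

Request:
move_arm([
  [255,0,0,0.001,0],
  [255,0,0,0.002,0],
  [255,0,0,0.002,0],
])

```text
t: 18.72
ee_pos: [511.4, 194.7, 273.7]
orientation: [1.934, 2.475, 0.002]
ft_force: [-4.3, -1.6, 13.0]
width: 13.9
```

Request:
move_arm([
  [255,0,0,0.0005,0],
  [255,0,0,0.001,0],
  [255,0,0,0.001,0],
])

```text
t: 18.97
ee_pos: [511.6, 194.8, 273.7]
orientation: [1.934, 2.474, 0.003]
ft_force: [-6.7, -1.2, 20.4]
width: 13.6
```

Request:
move_arm([
  [255,0,-0.0005,-0.001,0],
  [255,0,-0.0005,-0.001,0.05],
  [255,0,-0.0005,-0.001,0.1],
  [255,0,-0.0005,-0.001,0.15],
])

```text
t: 19.3
ee_pos: [511.3, 195.1, 273.7]
orientation: [2.117, 2.32, 0.004]
ft_force: [-3.0, 1.5, 10.6]
width: 13.8
```

```bash
python3 -c "
from h import *
to((510.3,195,273.5),-56);print(get_obs()['moment'])"
```

```text
t 19.3 ee [511.3 195.1 273.7] yaw 5.2 tilt [ 0.002  0.002 -1.   ] delta mm [-0.  -1.   0.2] roll 1.069 F [-3.   1.5 10.6] w 13.8
[0.24174261 0.97633363 0.18212727]
```

Request:
move_arm([
  [255,0,0,0,0.1],
  [255,0,0,0,0.2],
  [255,0,0,0,0.3],
  [255,0,0,0,0.4],
  [255,0,0,0,0.5],
])

```text
t: 19.72
ee_pos: [511.1, 195.3, 273.7]
orientation: [-2.627, -1.721, -0.004]
ft_force: [-4.3, 0.8, 11.7]
width: 13.7
```

```bash
python3 -c "
from h import *
to((510.3,195,273.5),-56);print(get_obs()['moment'],get_obs()['qpos'])"
```

```text
t 19.72 ee [511.1 195.3 273.7] yaw -23.5 tilt [ 0.002  0.002 -1.   ] delta mm [-0.6 -0.6  0.2] roll 0.567 F [-4.3  0.8 11.7] w 13.7
[0.30005736 1.01446161 0.14969638] [3.42566153e-01 2.65054244e-01 1.77019690e+00 1.26419376e-03
 1.10403074e+00 7.52804004e-01]
```

Request:
move_arm([
  [255,0,0,0,0.1],
  [255,0,0,0,0.2],
  [255,0,0,0,0.3],
  [255,0,0,0,0.4],
  [255,0,0,0,0.5],
])

```text
t: 20.13
ee_pos: [511.1, 195.3, 273.7]
orientation: [-2.971, -1.018, -0.004]
ft_force: [-3.9, 2.2, 12.1]
width: 13.6
```

```bash
python3 -c "
from h import *
to((510.3,195,273.5),-56);print(get_obs()['moment'])"
```

```text
t 20.13 ee [511.1 195.3 273.7] yaw -52.2 tilt [ 0.002  0.002 -1.   ] delta mm [-0.8 -0.3  0.2] roll 0.067 F [-3.9  2.2 12.1] w 13.6
[0.35267416 1.0758111  0.10351391]
```

Request:
move_arm([
  [255,0,0,0,0.03],
  [255,0,0,0,0.06],
  [255,0,0,0,0.06],
])

```text
t: 20.38
ee_pos: [511.1, 195.2, 273.7]
orientation: [-2.999, -0.933, -0.004]
ft_force: [-4.2, 0.9, 12.5]
width: 13.5
```

```bash
python3 -c "
from h import *
to((510.3,195,273.5),-56);print(get_obs()['moment'])"
```

```text
t 20.38 ee [511.1 195.2 273.7] yaw -55.4 tilt [ 0.002  0.002 -1.   ] delta mm [-0.8 -0.3  0.2] roll 0.01 F [-4.2  0.9 12.5] w 13.5
[0.29066505 1.13747406 0.07162434]
```

Not yet a torque rise; turn further to feel the stop.

Request:
move_arm([
  [255,0,0,0,0.02],
  [255,0,0,0,0.04],
  [255,0,0,0,0.04],
])

```text
t: 20.63
ee_pos: [511.2, 195.1, 273.7]
orientation: [-3.017, -0.874, -0.004]
ft_force: [-3.6, 0.6, 12.2]
width: 14.0
```

```bash
python3 -c "
from h import *
to((510.3,195,273.5),-56);print(get_obs()['moment'])"
```

```text
t 20.63 ee [511.2 195.1 273.7] yaw -57.7 tilt [ 0.002  0.001 -1.   ] delta mm [-0.8 -0.4  0.2] roll -0.029 F [-3.6  0.6 12.2] w 14.0
[0.10881624 1.00610459 0.19460335]
```

Request:
move_arm([
  [255,0,0,0,0.02],
  [255,0,0,0,0.04],
  [255,0,0,0,0.04],
])

```text
t: 20.88
ee_pos: [511.4, 195.1, 273.7]
orientation: [-3.034, -0.815, -0.005]
ft_force: [-1.8, 0.2, 10.0]
width: 13.8
```

```bash
python3 -c "
from h import *
to((510.3,195,273.5),-56);print(get_obs()['moment'])"
```

```text
t 20.88 ee [511.4 195.1 273.7] yaw -59.9 tilt [ 0.003  0.001 -1.   ] delta mm [-1.  -0.5  0.2] roll -0.068 F [-1.8  0.2 10. ] w 13.8
[0.06694482 0.73136875 0.56873295]
```

Request:
move_arm([
  [255,0,0,-0.001,0],
  [255,0,0,-0.002,0],
  [255,0,0,-0.0025,0],
  [255,0,0,-0.0025,0],
])

```text
t: 21.22
ee_pos: [510.5, 194.6, 274.0]
orientation: [-3.034, -0.815, 0.001]
ft_force: [1.5, 3.1, -4.4]
width: 14.1
```

```bash
python3 -c "
from h import *
to((510.3,195,273.5),-56);print(get_obs()['moment'])"
```

```text
t 21.22 ee [510.5 194.6 274. ] yaw -59.9 tilt [-0.001  0.    -1.   ] delta mm [ 0.1 -0.4  0.5] roll -0.068 F [ 1.5  3.1 -4.4] w 14.1
[ 0.63159107 -0.03014817  0.57181025]
```

Request:
move_arm([
  [255,0,0,0,-0.02],
  [255,0,0,0,-0.035],
  [255,0,0,0,-0.035],
])

```text
t: 21.47
ee_pos: [510.6, 194.6, 274.6]
orientation: [-3.019, -0.869, 0.0]
ft_force: [0.9, 2.9, -2.5]
width: 14.3
```

```bash
python3 -c "
from h import *
to((510.3,195,273.5),-56);print(get_obs()['moment'])"
```

```text
t 21.47 ee [510.6 194.6 274.6] yaw -57.9 tilt [-0.  0. -1.] delta mm [-0.  -0.5  1.1] roll -0.033 F [ 0.9  2.9 -2.5] w 14.3
[0.65810478 0.20659255 0.1713152 ]
```

Request:
move_arm([
  [200,0,0,0,0],
  [150,0,0,0,0],
  [100,0,0,0,0],
  [50,0,0,0,0],
  [0,0,0,0,0],
])

```text
t: 21.88
ee_pos: [510.7, 194.3, 274.9]
orientation: [3.019, 0.867, 0.0]
ft_force: [0.1, -0.9, 1.2]
width: 41.9
```

Request:
move_arm([
  [0,0,0,0,0],
  [0,0,0,0,0],
  [0,0,0,0,0],
  [0,0,0,0,0],
  [0,0,0,0,0],
])

```text
t: 22.3
ee_pos: [510.6, 194.4, 274.7]
orientation: [-3.019, -0.868, 0.0]
ft_force: [0.3, 1.0, -0.1]
width: 75.4
```

Request:
move_arm([
  [0,0,0,0,0],
  [0,0,0,-0.02,0],
  [0,0,0,-0.05,0],
  [0,0,0,-0.08,0],
  [0,0,0,-0.1,0],
])

```text
t: 22.72
ee_pos: [511.2, 194.7, 377.4]
orientation: [-3.019, -0.868, -0.004]
ft_force: [0.9, -0.3, -0.1]
width: 87.9
```

```bash
python3 - <<'E'
from h import *
s=get_image("side");t=get_image("top");cv2.imwrite("pics/end1.png",cv2.resize(np.hstack([s[150:250,210:310],t[240:340,180:280]]),(800,400),interpolation=cv2.INTER_CUBIC))
to((510.3,195,373.5),-56)
for n in ("cup","cup_lugs","cup_grip"): print(n,[(np.round(x["location"]).tolist(),round(x["conf"],2)) for x in place_of("side",n)[:2]])
E
```

```text
t 22.82 ee [512.3 195.  378.7] yaw -57.9 tilt [ 0.007  0.002 -1.   ] delta mm [-1.7 -1.   5.1] roll -0.034 F [ 0.6  0.  -0.7] w 88.2
cup [([513.0, 196.0, 132.0], 0.69)]
cup_lugs [([511.0, 196.0, 156.0], 0.81)]
cup_grip [([512.0, 192.0, 271.0], 0.97)]
```

View pics/end1.png

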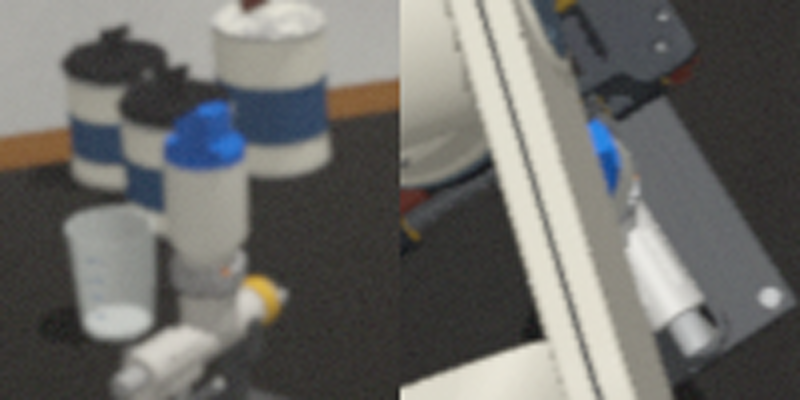

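Request:
move_arm([
  [0,-0.02,0.032,0,0],
  [0,-0.04,0.064,0,0],
  [0,-0.06,0.096,0,0],
  [0,-0.08,0.128,0,0],
  [0,-0.1,0.16,0,0],
])

```text
t: 23.38
ee_pos: [509.7, 4.2, 372.7]
orientation: [-3.018, -0.869, 0.005]
ft_force: [0.3, -0.1, -0.3]
width: 87.7
```

Request:
move_arm([
  [0,-0.02,0.032,0,0],
  [0,-0.04,0.064,0,0],
  [0,-0.06,0.096,0,0],
  [0,-0.06,0.096,0,0],
  [0,-0.06,0.096,0,0],
])

```text
t: 23.8
ee_pos: [510.1, -108.9, 372.8]
orientation: [-3.019, -0.862, 0.004]
ft_force: [-0.2, -0.3, 0.1]
width: 87.9
```

```bash
python3 - <<'E'
from h import *
s=get_image("side");t=get_image("top");cv2.imwrite("pics/end2.png",cv2.resize(np.hstack([s[150:250,210:310],t[240:340,180:280]]),(800,400),interpolation=cv2.INTER_CUBIC))
cv2.imwrite("pics/end_top.png",t)
for c in("side","top"):
  for n in ("cup","cup_lugs","cup_grip","tin","beaker","stick"): print(c,n,[(np.round(x["location"]).tolist(),round(x["conf"],2)) for x in place_of(c,n)[:2]])
E
```

```text
side cup [([513.0, 197.0, 135.0], 0.71)]
side cup_lugs [([508.0, 193.0, 157.0], 0.58), ([487.0, -414.0, -3.0], 0.57)]
side cup_grip [([514.0, 195.0, 271.0], 0.82)]
side tin [([776.0, -30.0, 1.0], 0.63)]
side beaker [([497.0, 422.0, 3.0], 0.56), ([490.0, -411.0, -1.0], 0.25)]
side stick [([491.0, -414.0, -1.0], 0.95)]
top cup [([510.0, 192.0, 135.0], 0.59)]
top cup_lugs []
top cup_grip [([511.0, 200.0, 269.0], 0.65)]
top tin [([776.0, -23.0, 4.0], 0.78)]
top beaker [([496.0, 429.0, -2.0], 0.65)]
top stick [([488.0, -414.0, 1.0], 0.97)]
```

View pics/end2.png

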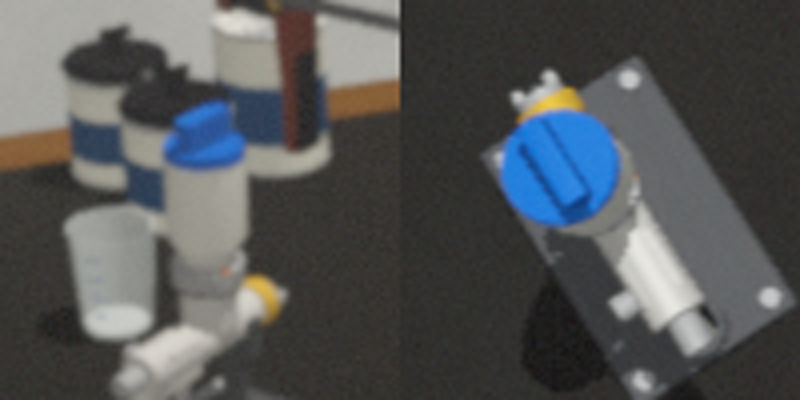

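View pics/end_top.png

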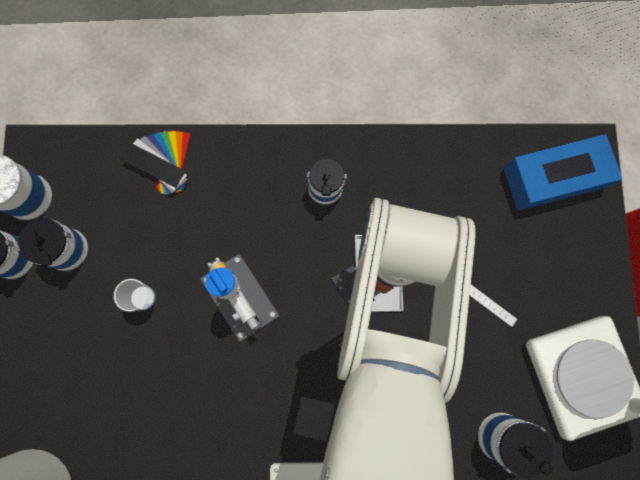

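```bash
python3 - <<'E'
from h import *
t=get_image("top");c=cv2.resize(t[265:300,200:240],(800,700),interpolation=cv2.INTER_CUBIC)
cv2.imwrite("pics/bar.png",c)
E
```

```text
(no output)
```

View pics/bar.png

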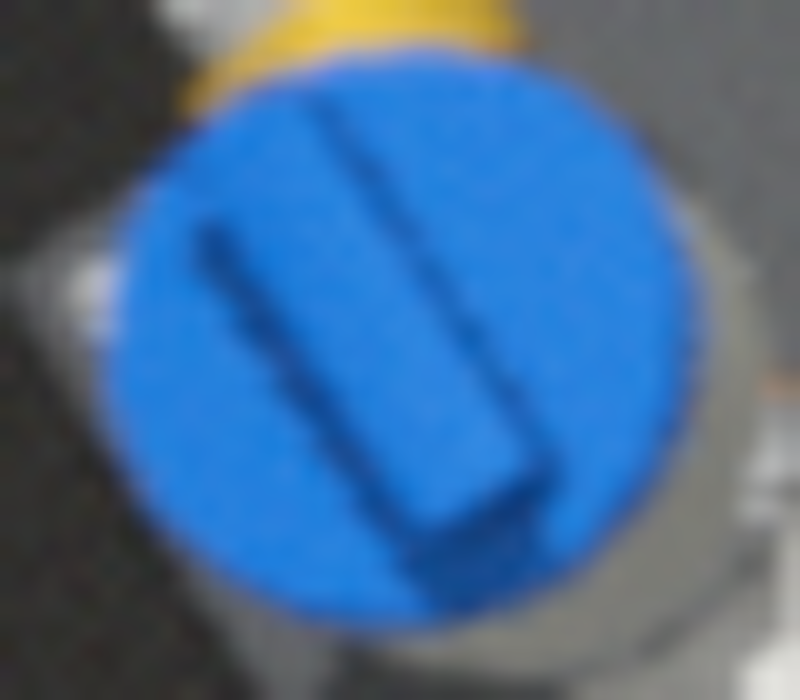

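```bash
python3 - <<'E'
from h import *
g=lambda p,z:atz("top",(200+p[0]/20-.5,265+p[1]/20-.5),z)
for p,q,z in(((310,100),(545,460),280),((205,235),(420,535),280)):
    d=g(p,z)-g(q,z);print(np.degrees(np.arctan2(d[1],d[0])))
print("lid centre",g((402,340),267.5-1))
E
```

```text
33.619883572508165
36.14495615344149
lid centre [510.53416971 192.47516948 266.5       ]
```

```bash
python3 -c "
from h import *
print(close_job(), get_obs()['t'])"
```

```text
the job is handed in; nothing more can be done
the job is handed in; nothing more can be done
```

The cup is locked upright on the gun and the job is handed in, about 24 s into the 59 s allowed. The hand-in gave no verdict.

**What I did**
- I gripped the cup lightly at the waist and lifted it off the rack.
- It came off still tilted, so I swung it upright by pressing its neck lightly (about 5 N) against the side of the gun's ring.
- I lowered it neck-down until the lugs rested on the flange (the force reading rose), then let go. It stood on its own.
- I took a fresh hold on the grip bar and turned the lugs to the slots. They dropped in without resistance.
- I pressed it against the spring until it stopped hard, about 12 mm lower, at about 20 N.
- I turned it clockwise until the torque rose at the stop, eased up, let go and moved the arm clear.

**Last checks**
- **Turned to the stop:** the grip bar measures 34 to 36° in the top picture, and the barrel line about 33 to 34°. The stop was felt with the bar at about 33°.
- **Upright:** the lid's centre is about 2 mm from the inlet axis, under 1° of lean.
- **Height:** the networks put the neck's tip at 132 to 135 mm and the grip bar at 269 to 271 mm. The locked position should give 136.5 and 267.5, so these agree within their accuracy.
- **Bystanders:** the tin, beaker and stick are where they were at the start, within the networks' accuracy.

**Weaker points**
- On easing up I measured only about 0.9 mm of the expected 1.5 mm lift before letting go.
- I did not try to turn the cup back to confirm the lock.

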